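# Refit and lock the sample carousel on its drive hub

### The arm

A 6-joint arm with a two-finger parallel gripper is mounted at the origin on the work surface. World frame = base frame: x ahead of the robot, y to its left, z up, the work surface at z = 0. Lengths are in m, angles in degrees, forces in N, time in s.
With the tool pointing down it reaches from about 0.35 to 0.875 m from the base axis. Payload 4.2 kg.
Tool frame: the origin (TCP) lies at the very end of the fingers, on their centre line; the grasp point (between the pads) lies 19 mm behind it (r.hold_point_z is the distance from the TCP to the grasp point, in m); z points along the fingers, y is the direction in which the jaws open and shut (so a half turn about z gives the same grasp; the last joint's range is limited). The gripper opens to 87 mm and grips with 3 to 60 N. Pads are 19 mm wide; open, the fingers measure 117 mm over their backs; the gripper's body (75 mm by 190 mm) begins 51 mm behind the grasp point.
Start: joints at [80.535, 22.042, 0.453, 0, -68.411, -14.817], TCP at [0.257, 0.57, 0.223] pointing down, gripper open.
Joint ranges: [-179.83, 179.83], [-69.29, 118.12], [-61.27, 80.66], [-181.25, 117.63], [-171.15, -9.14], [-177.46, 177.46]. Speed limits (degrees/s): [159.86, 159.86, 180, 180, 180, 180].

### API

Orientations are given as a 3x3 rotation matrix whose columns are the frame's x, y, z axes.
In Python, from station import r, cams, ticket gives the robot as it stands.
- The arm moves only by the tool drive_tool, never from a script. Its argument "deltas" is a list of rows, each an object of numbers: "dx", "dy", "dz": the shift along the tool's x, y, z in m; "wx", "wy", "wz": the turn, a rotation vector about the tool's x, y, z in degrees. A call has 1 to 20 rows; each row is the pose to reach, as a shift and turn from the pose commanded when the call began, along the tool's axes at that moment; what a row does not reach only later rows make up. A row lasts 1/10 s, in which the tool goes at most 50 mm and 8.59 degrees, less where a joint would pass 70% of its speed; a pose out of reach is approached as far as the arm can. A call with a gripper value outside its range is refused whole. "gripper" is the opening, from 0 (shut) to 1 (fully open), set as the call begins (left out, the last holds). The fingers move at their own pace and stop on an object; the grip force is fixed at half the most. Time passes only in rows, so rows that repeat a pose let the fingers close. It gives the time, the measured TCP pose, the force and the opening at its end, in the units of the state.
- r.sense(): the state, without advancing time (a new reading comes with each control period).
- cams.capture(name): name is "scene" or "top"; returns the picture (400x640x3 uint8, red, green, blue); there is no depth.
- cams.camera_model(name): a dict with "intrinsics" (3x3 intrinsics, pixels), "distortion" ([k1, k2, p1, p2, k3] as OpenCV has them; the pictures are not rectified), "extrinsics" (4x4, takes a point from world to camera coordinates). Camera axes: x right, y down, z forward; pixel columns grow to the right and rows downward; lengths in m; the calibration is good to about 2 mm. A picture is of the moment at which its call begins. camera_model takes no time and is no camera call.
- ticket.finish_job(): hands the job in, once; it reports no verdict.
The state is a dict: "time_s": time; "joints": joint angles; "joint_velocities": joint speeds; "effort": joint torques, N m; "tcp_pos": TCP position; "ee_rot": TCP orientation; "wrist_force": force on the tool from outside, world axes, zero at the start; "moment": the same for the moment, N m; "gripper_width": opening from 0.0 (shut) to 1.0 (fully open).
Only numpy, scipy, OpenCV 4.12 (cv2) and the standard library are available. Lean on these libraries where they do the work, as an engineer would, in place of code of your own. Each camera call takes 0.05 s, during which the arm holds its last target.

### The job

Put the sample carousel that stands on the bench back on the sampler's drive hub, sitting fully home over the boss and both drive pins. Then press its centre knob down and turn it a quarter turn clockwise until the cam catches, so that the knob stays locked when you let go. Use a light hand (never push with more than about 25 N), keep the carousel upright and leave everything else on the bench where it is.

Things in the scene. Friction and masses are not known exactly. Their poses are not given: they have to be found in the camera images.
- carousel: pale plastic sample carousel, loose, 0.30 to 0.50 kg with knob: round, 138 mm across, 47 mm high at its 12 tube sleeves, 96 mm to the top of its black centre knob. Origin: centre of its flat underside, z up. Underside: central bore 34 mm wide; two 8.5 mm holes 35 mm from the centre along its +x and -x for the drive pins (fits either way round)
- knob_grip (a point): centre of the knob's upright wing, on the carousel's axis, 83 mm above its underside. Wing: 12 mm thick (this point's x), 42 mm long (its y), 26 mm high (13 mm above and below this point), on a round skirt 44 mm wide, 6 mm thick. Moves and turns with the knob; unlocked, its axes are parallel to the carousel's. The carousel can be lifted and carried by the wing
- knob_turn (a joint): turn of the knob on the carousel, rad: 0 unlocked (as at the start), grows clockwise seen from above, stops at 0 and 1.66. Friction of 0.05 N m holds it: turned anticlockwise from 0 it carries the whole carousel round with it (so the holes can be turned over the pins by feel), clockwise it may turn alone. Locked in the catch's notch: 1.42 to 1.66
- knob_press (a joint): how far the knob is pressed down, m: 0 up, at most 0.0155. A spring pushes it up: 5 N at the start of the travel, 0.5 N more per mm, greased (slow return). The stem under it ends in a cross bar 20 x 5 x 4 mm (the cam, along the wing) inside the carousel's bore, lower face 5 mm above the underside. Locked, the catch holds the knob 2 to 10 mm down
- sampler: fixed low white sampler module, 300 x 300 mm, 75 mm high, carrying the drive hub. Origin: on the bench under the hub's axis, z up; the module reaches 140 mm to its -x, 160 mm to its +x and 150 mm to either side. Along its +y edge, from 106 mm off the hub's axis, stands a parked probe gantry (top 200 mm above the bench), along its -y edge a row of bottles (from 105 mm, 126 mm high)
- hub (a point): centre of the flat drive flange's top (96 mm wide), 86 mm above the bench, axes as the module's; the carousel's underside rests here when fully home. Boss on the axis: 32 mm wide, 17 mm high, top tapered to 27 mm. Two dark drive pins, 6 mm wide, 9 mm high, tapered, 35 mm out. The braked spindle stands anywhere within 0.6 rad of having its pins along +x and -x: this angle is not in the pose
- boss_top (a point): centre of the boss's mouth, 17 mm above the flange. Inside, a spring-steel catch: its slot (8 mm wide, square to the pins) keeps the seated knob's cross bar from turning until the bar is pressed out below it. The catch's height differs by machine, unseen: the bar comes free after 4 to 12 mm of pressing and meets a rigid floor 1.5 mm deeper. Turned a quarter under the slot, it springs up into a notch
- tube_rack: pale tube rack 92 x 197 x 45 mm (three tubes stand 43 mm out of it), loose, to be left alone. Origin under its centre
- cup_jar: small clear jar, 36 mm wide, 50 mm high, loose, to be left alone. Origin under its centre
- reagent: amber bottle, 60 mm wide, 120 mm high, loose, to be left alone. Origin under its centre
- cap_tray: black tray of caps 120 x 90 x 35 mm, loose, to be left alone. Origin under its centre
- pen_cup: pen cup, 72 mm wide, 145 mm high with pens, loose, to be left alone. Origin under its centre
- scanner: bar-code reader on a stand, 110 x 75 x 136 mm, loose, to be left alone. Origin under its centre

How it is judged (in metres and radians):
On the way:
1. the carousel sits fully home on the hub, its knob still unlocked (horizontal distance between carousel and hub below 0.003 m and z of carousel in the frame of hub below 0.002 m and value of joint knob_turn below 0.3 rad), for 0.2 s.
At the end, for the whole second after the job is handed in: The carousel rests fully home on the hub (within 3 mm of its axis, within 2 mm of the flange, level, pins in their holes), at rest, and its knob is locked: turned at least 1.42 rad and held at least 1 mm down by the catch, with nothing touching it (horizontal distance between carousel and hub below 0.003 m and z of carousel in the frame of hub between -0.002 and 0.002 m and angle between carousel's own z axis and vertical below 0.04 rad and value of joint knob_turn above 1.42 rad and value of joint knob_press above 0.001 m and linear speed of carousel below 0.02 m/s).
It fails at once if the carousel and its knob bear on the hub with more than 40 N (pushed, twisted, pulled up or dropped) (contact force between carousel and sampler above 40 N).
It fails at once if the carousel is tipped by more than 0.35 rad (angle between carousel's own z axis and vertical above 0.35 rad).
It fails at once if another thing on the bench is shifted by more than 30 mm (distance of any of tube_rack, cup_jar, reagent, cap_tray, pen_cup, scanner from where it was at the start of the episode above 0.03 m).
It also fails if it takes over 67 s, if anything falls off the work surface, if the arm or the gripper's body presses on something with over 40 N, if the wrist force passes 120 N, or if a joint passes its speed limit or range.

## Working session

There is one attempt and no reset: what is moved stays moved. The work goes in short steps, Python scripts to look and compute and a tool call to move; the robot and the scene stay as the last step left them, time stands still between calls to the robot, and variables do not carry over. Pictures are saved under pics/ and viewed, and the job is handed in when it is done.

Besides the shell and the picture viewer there is one more tool, called after "Call:" by a JSON object that holds its "name" and its "arguments". drive_tool: Moves the arm, as the interface text tells. Its arguments: {"type":"object","properties":{"deltas":{"type":"array","items":{"type":"object","properties":{"dx":{"type":"number"},"dy":{"type":"number"},"dz":{"type":"number"},"wx":{"type":"number"},"wy":{"type":"number"},"wz":{"type":"number"}}}},"gripper":{"type":"number"}},"required":["deltas"]}

```bash
ls; mkdir -p pics
python3 - <<'E'
from station import r,cams,ticket
import cv2,numpy as np
for n in("scene","top"):
    im=cams.capture(n); cv2.imwrite(f"pics/{n}0.png",im[:,:,::-1])
    m=cams.camera_model(n); print(n,m)
print(r.sense(), r.hold_point_z)
E
```

```text
pics
scene {'intrinsics': array([[370.74249939,   0.        , 318.34385122],
       [  0.        , 370.74249939, 198.54126632],
       [  0.        ,   0.        ,   1.        ]]), 'distortion': array([0.02645077, 0.        , 0.        , 0.        , 0.        ]), 'extrinsics': array([[ 0.47753703,  0.87840929, -0.01885461, -0.28742243],
       [ 0.66863944, -0.37725216, -0.64078241, -0.3143669 ],
       [-0.56998217,  0.2933904 , -0.76749098,  1.46645441],
       [ 0.        ,  0.        ,  0.        ,  1.        ]])}
top {'intrinsics': array([[464.11114334,   0.        , 312.00422794],
       [  0.        , 464.11114334, 198.81440669],
       [  0.        ,   0.        ,   1.        ]]), 'distortion': array([-0.07111053,  0.        ,  0.        ,  0.        ,  0.        ]), 'extrinsics': array([[-0.02930193, -0.99955318, -0.0059027 ,  0.01798702],
       [-0.99715163,  0.02964109, -0.06935436,  0.53651739],
       [ 0.06949833,  0.00385367, -0.99757462,  1.47747841],
       [ 0.        ,  0.        ,  0.        ,  1.        ]])}
{'time_s': 0.1, 'joints': array([ 8.05345017e+01,  2.20845190e+01,  3.86424854e-01, -2.47899254e-02,
       -6.84098452e+01, -1.48183343e+01]), 'joint_velocities': array([ 0.00719984, -0.12686717,  0.27186994,  0.06445708,  0.00579107,
        0.00337679]), 'effort': array([-1.29972950e-04, -3.91687274e+01,  1.87935716e+01,  4.23193038e+00,
        1.34780025e-02, -7.19795798e-05]), 'tcp_pos': array([0.25678302, 0.56921919, 0.22158161]), 'ee_rot': array([[ 9.11453750e-01, -4.11401947e-01, -7.06640680e-04],
       [-4.11402543e-01, -9.11451993e-01, -1.79205356e-03],
       [ 9.31852667e-05,  1.92408771e-03, -9.99998145e-01]]), 'wrist_force': array([-0.09875208, -0.14298793, -0.47838443]), 'moment': array([ 0.01974925,  0.07867118, -0.0056418 ]), 'gripper_width': 1.002096627781176} 0.0187
```

View pics/scene0.png

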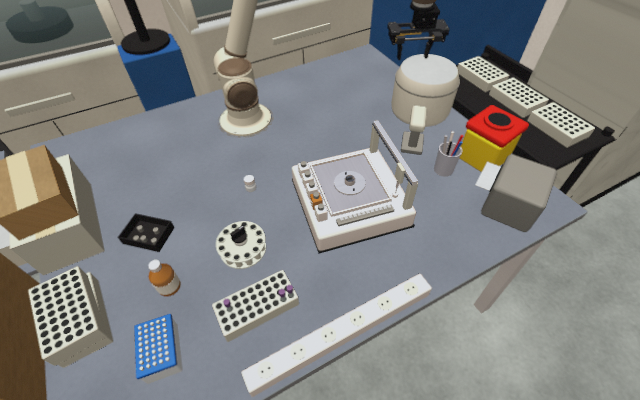

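View pics/top0.png

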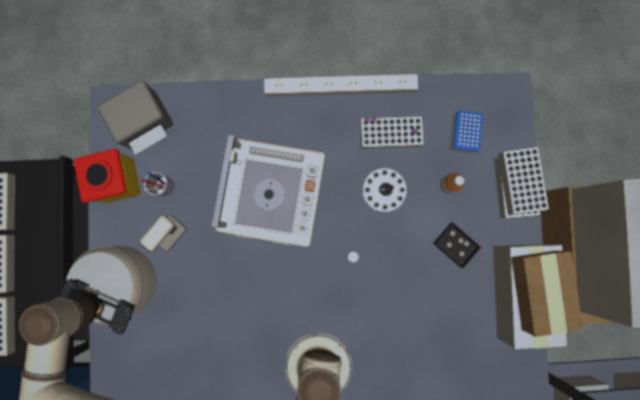

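The top view shows the carousel near (385,190), the hub near (268,194), and the gantry on the left side of the module with its bottles on the right. I'll enlarge both.

Run:
```python
import cv2
t=cv2.imread("pics/top0.png"); s=cv2.imread("pics/scene0.png")
def crop(im,x,y,w,h,k,n): cv2.imwrite(n,cv2.resize(im[y:y+h,x:x+w],None,fx=k,fy=k,interpolation=cv2.INTER_CUBIC))
crop(t,355,160,60,60,10,"pics/tc.png")
crop(t,240,165,60,60,10,"pics/th.png")
crop(s,210,215,60,60,10,"pics/sc.png")
crop(s,320,155,60,50,12,"pics/sh.png")
```

```text
(no output)
```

View pics/tc.png

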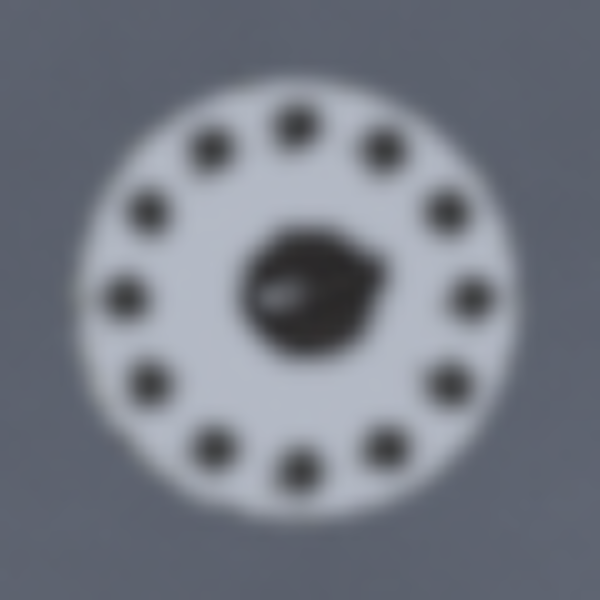

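View pics/th.png

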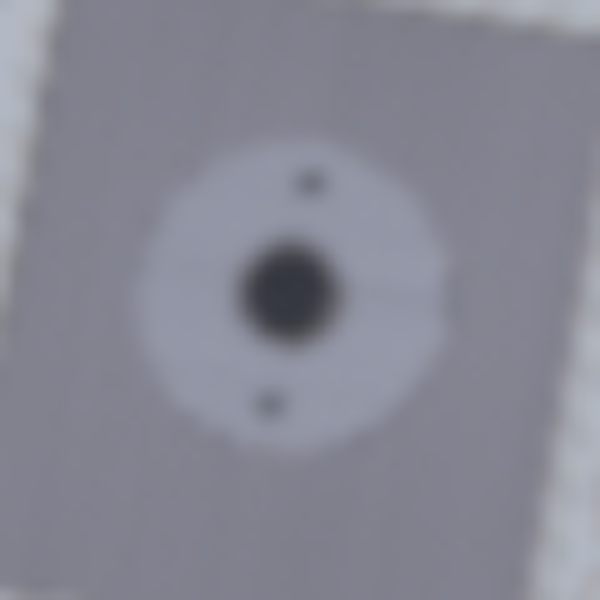

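View pics/sc.png

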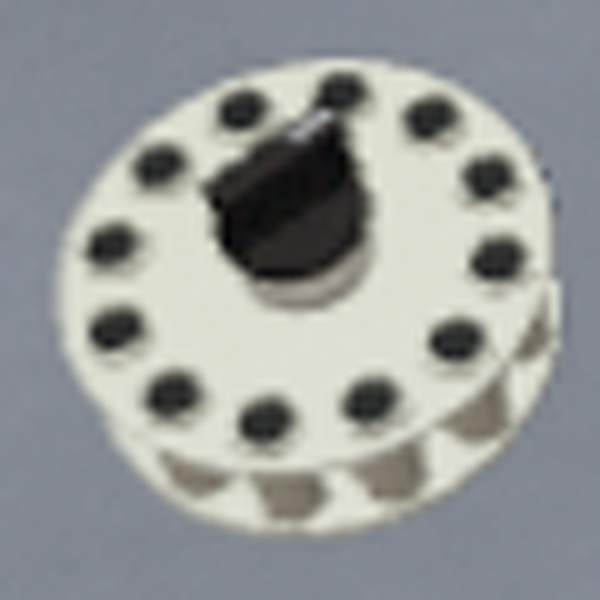

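View pics/sh.png

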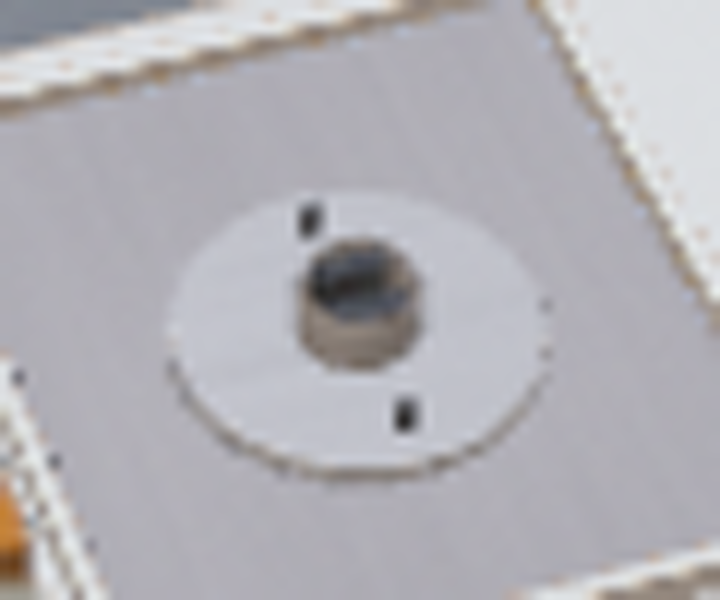

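```bash
cat > h.py <<'E'
import cv2,numpy as np
from station import r,cams
def ray(n,px):
    m=cams.camera_model(n)
    u=cv2.undistortPoints(np.array(px,float).reshape(-1,1,2),m["intrinsics"],m["distortion"]).reshape(-1,2)
    R=m["extrinsics"][:3,:3];t=m["extrinsics"][:3,3]
    return -R.T@t,np.c_[u,np.ones(len(u))]@R
def plane(n,px,z):
    c,d=ray(n,px); return c+d*((z-c[2])/d[:,2])[:,None]
def uncrop(p,x,y,k): return (np.array(p,float)+.5)/k-.5+[x,y]
def proj(n,P):
    m=cams.camera_model(n);E=m["extrinsics"]
    return cv2.projectPoints(np.array(P,float).reshape(-1,1,3),cv2.Rodrigues(E[:3,:3])[0],E[:3,3],m["intrinsics"],m["distortion"])[0].reshape(-1,2)
E
python3 - <<'E'
from h import *
T=[(297,125),(384,149),(447,212),(472,298),(449,385),(387,449),(300,471),(214,448),(149,385),(125,298),(148,212),(211,149)]
S=[(342,92),(433,117),(489,177),(497,257),(456,340),(371,400),(267,420),(173,394),(116,328),(112,244),(161,165),(243,109)]
for n,L,c in(("top",T,(355,160,10)),("scene",S,(210,215,10))):
    P=plane(n,uncrop(L,*c),.047); m=P.mean(0); d=P-m
    a=np.degrees(np.arctan2(d[:,1],d[:,0]))
    print(n,m,np.hypot(d[:,0],d[:,1]).mean(),a.round(1),((a+15)%30-15).mean().round(2),((a)%30).mean().round(2))
w=plane("scene",uncrop([(222,182),(325,117),(315,190)],210,215,10),.096); print("wing",w,np.degrees(np.arctan2(*(w[1]-w[0])[1::-1])))
w=plane("top",uncrop([(378,268),(262,300)],355,160,10),.096); print("wingT",w,np.degrees(np.arctan2(*(w[0]-w[1])[1::-1])))
for n,p,b,c in(("top",[(311,182),(268,404)],(290,293),(240,165,10)),("scene",[(311,208),(406,404)],(362,280),(320,155,12))):
    P=plane(n,uncrop(p,*c),.095); print(n,P,P.mean(0),np.linalg.norm(P[0]-P[1]),np.degrees(np.arctan2(*(P[0]-P[1])[1::-1])), "boss",plane(n,uncrop([b],*c),.103))
# flange ellipse
print("flangeT",plane("top",uncrop([(293,295)],240,165,10),.086),"S",plane("scene",uncrop([(359,332)],320,155,12),.086))
E
```

```text
top [ 0.55802494 -0.22828214  0.047     ] 0.05503199608961559 [  -1.8  -31.9  -61.7  -91.6 -121.9 -151.8  178.1  148.4  118.3   88.3
   58.3   28.2] -1.75 28.25
scene [ 0.56007503 -0.22686038  0.047     ] 0.054859832541270054 [ 148.2  117.6   87.9   58.5   28.2   -1.8  -31.6  -61.4  -91.8 -121.7
 -151.9  178.2] -1.8 28.2
wing [[ 0.56318118 -0.24252098  0.096     ]
 [ 0.55656621 -0.21050318  0.096     ]
 [ 0.57795449 -0.22155376  0.096     ]] 101.67322799242939
wingT [[ 0.56240014 -0.24550982  0.096     ]
 [ 0.55360553 -0.20947387  0.096     ]] -76.28500094514101
top [[0.58468316 0.12730291 0.095     ]
 [0.51683648 0.14204655 0.095     ]] [0.55075982 0.13467473 0.095     ] 0.06943015904320105 -12.260225242985825 boss [[0.55003388 0.13374718 0.103     ]]
scene [[0.51880401 0.14205354 0.095     ]
 [0.58757144 0.12769644 0.095     ]] [0.55318772 0.13487499 0.095     ] 0.07025016700503013 168.207310964468 boss [[0.5528725  0.13593827 0.103     ]]
flangeT [[0.55080235 0.13449297 0.086     ]] S [[0.55464478 0.13488008 0.086     ]]
```

The two cameras agree to about 2–3 mm:

| Item | Position (x, y) | Angle |
|---|---|---|
| Carousel | (0.559, -0.2275) | x axis ~13.2° (wing ~103°, sleeves consistent) |
| Hub | (0.552, 0.1348) | pins ~-12° |

The fingers must stop on the skirt, about 71 mm above the underside. I'll raise the arm and cross over to the carousel.

```bash
cat >> h.py <<'E'
def go(x,y,z,jaw):
    "delta to world TCP pos, tool y (jaw) angle in deg, tool straight down; nearest of given angle exactly"
    from scipy.spatial.transform import Rotation as Ro
    s=r.sense();R=s["ee_rot"];a=np.radians(jaw)
    Y=np.array([np.cos(a),np.sin(a),0]);Z=np.array([0,0,-1.]);X=np.cross(Y,Z)
    G=np.c_[X,Y,Z]
    print("t",s["time_s"],"tcp",s["tcp_pos"].round(4),"jawang",np.degrees(np.arctan2(R[1,1],R[0,1])).round(2),"F",s["wrist_force"].round(2),"M",s["moment"].round(2),"g",round(s["gripper_width"],3))
    print("d",(R.T@(np.array([x,y,z])-s["tcp_pos"])).round(4),"w",Ro.from_matrix(R.T@G).as_rotvec(degrees=True).round(2))
E
python3 -c "
from h import *
go(.257,.57,.30,-114.3)
go(.559,-.2275,.30,-166.8)"
```

```text
t 0.1 tcp [0.2568 0.5692 0.2216] jawang -114.29 F [-0.1  -0.14 -0.48] M [ 0.02  0.08 -0.01] g 1.002
d [-0.0001 -0.0007 -0.0784] w [ 0.11 -0.01  0.01]
t 0.1 tcp [0.2568 0.5692 0.2216] jawang -114.29 F [-0.1  -0.14 -0.48] M [ 0.02  0.08 -0.01] g 1.002
d [ 0.6032  0.602  -0.0772] w [ 0.1  -0.06 52.51]
```

Call:
{"name": "drive_tool", "arguments": {"deltas": [{"dz":-0.04},{"dz":-0.077},{"dx":0.02,"dy":0.02,"dz":-0.077,"wz":3},{"dx":0.05,"dy":0.05,"dz":-0.077,"wz":6},{"dx":0.085,"dy":0.085,"dz":-0.077,"wz":9},{"dx":0.12,"dy":0.12,"dz":-0.077,"wz":13},{"dx":0.155,"dy":0.155,"dz":-0.077,"wz":17},{"dx":0.19,"dy":0.19,"dz":-0.077,"wz":21},{"dx":0.225,"dy":0.225,"dz":-0.077,"wz":25},{"dx":0.26,"dy":0.26,"dz":-0.077,"wz":29},{"dx":0.295,"dy":0.295,"dz":-0.077,"wz":33},{"dx":0.33,"dy":0.33,"dz":-0.077,"wz":37},{"dx":0.365,"dy":0.365,"dz":-0.077,"wz":41},{"dx":0.4,"dy":0.4,"dz":-0.077,"wz":45},{"dx":0.435,"dy":0.435,"dz":-0.077,"wz":48},{"dx":0.47,"dy":0.47,"dz":-0.077,"wz":51},{"dx":0.505,"dy":0.505,"dz":-0.077,"wz":52.5},{"dx":0.54,"dy":0.54,"dz":-0.077,"wz":52.5},{"dx":0.575,"dy":0.575,"dz":-0.077,"wz":52.5},{"dx":0.603,"dy":0.602,"dz":-0.077,"wz":52.5}], "gripper": 1}}

```text
schema error: expected keys dx, dy, dz, wx, wy, wz
```

Call:
{"name": "drive_tool", "arguments": {"deltas": [{"dz":0},{"dz":0},{"dz":0}]}}

```text
schema error: expected keys dx, dy, dz, wx, wy, wz
```

```bash
python3 -c "
from h import *
go(.559,-.2275,.12,-166.8)"
```

```text
t 0.1 tcp [0.2568 0.5692 0.2216] jawang -114.29 F [-0.1  -0.14 -0.48] M [ 0.02  0.08 -0.01] g 1.002
d [0.6032 0.6016 0.1028] w [ 0.1  -0.06 52.51]
```

Call:
{"name": "drive_tool", "arguments": {"deltas": [{"dx":0,"dy":0,"dz":-0.04,"wx":0,"wy":0,"wz":0},{"dx":0,"dy":0,"dz":-0.077,"wx":0,"wy":0,"wz":0},{"dx":0.02,"dy":0.02,"dz":-0.077,"wx":0,"wy":0,"wz":3},{"dx":0.05,"dy":0.05,"dz":-0.077,"wx":0,"wy":0,"wz":6},{"dx":0.085,"dy":0.085,"dz":-0.077,"wx":0,"wy":0,"wz":9},{"dx":0.12,"dy":0.12,"dz":-0.077,"wx":0,"wy":0,"wz":13},{"dx":0.155,"dy":0.155,"dz":-0.077,"wx":0,"wy":0,"wz":17},{"dx":0.19,"dy":0.19,"dz":-0.077,"wx":0,"wy":0,"wz":21},{"dx":0.225,"dy":0.225,"dz":-0.077,"wx":0,"wy":0,"wz":25},{"dx":0.26,"dy":0.26,"dz":-0.077,"wx":0,"wy":0,"wz":29},{"dx":0.295,"dy":0.295,"dz":-0.077,"wx":0,"wy":0,"wz":33},{"dx":0.33,"dy":0.33,"dz":-0.077,"wx":0,"wy":0,"wz":37},{"dx":0.365,"dy":0.365,"dz":-0.077,"wx":0,"wy":0,"wz":41},{"dx":0.4,"dy":0.4,"dz":-0.077,"wx":0,"wy":0,"wz":45},{"dx":0.435,"dy":0.435,"dz":-0.077,"wx":0,"wy":0,"wz":48},{"dx":0.47,"dy":0.47,"dz":-0.077,"wx":0,"wy":0,"wz":51},{"dx":0.505,"dy":0.505,"dz":-0.077,"wx":0,"wy":0,"wz":52.5},{"dx":0.54,"dy":0.54,"dz":-0.077,"wx":0,"wy":0,"wz":52.5},{"dx":0.575,"dy":0.575,"dz":-0.077,"wx":0,"wy":0,"wz":52.5},{"dx":0.603,"dy":0.602,"dz":-0.077,"wx":0,"wy":0,"wz":52.5}], "gripper": 1}}

```text
time_s: 2.1
tcp_pos: [0.5592, -0.2296, 0.2987]
ee_rot: [[0.227, -0.974, -0.001], [-0.974, -0.227, 0.0], [-0.001, 0.001, -1.0]]
wrist_force: [0.2, 0.4, -0.5]
gripper_width: 1.0
```

Call:
{"name": "drive_tool", "arguments": {"deltas": [{"dx":0,"dy":0,"dz":0,"wx":0,"wy":0,"wz":0},{"dx":0,"dy":0,"dz":0,"wx":0,"wy":0,"wz":0},{"dx":0,"dy":0,"dz":0,"wx":0,"wy":0,"wz":0}]}}

```text
time_s: 2.4
tcp_pos: [0.5587, -0.2263, 0.2994]
ee_rot: [[0.229, -0.973, -0.001], [-0.973, -0.229, 0.0], [-0.0, 0.0, -1.0]]
wrist_force: [0.6, 0.6, 0.4]
gripper_width: 1.004
```

```bash
python3 -c "
from h import *
go(.559,-.2275,.12,-166.8)
print(r.sense()['joints'])"
```

```text
t 2.4 tcp [ 0.5587 -0.2263  0.2994] jawang -166.74 F [0.63 0.64 0.36] M [ 0.13 -0.03  0.02] g 1.004
d [ 1.300e-03 -1.000e-04  1.794e-01] w [0.03 0.03 0.06]
[-6.68462630e+00  1.75244729e+01  4.73403819e+00 -1.71869275e-02
 -7.72438266e+01  1.99459491e+01]
```

Call:
{"name": "drive_tool", "arguments": {"deltas": [{"dx":0.001,"dy":0,"dz":0.03,"wx":0,"wy":0,"wz":0},{"dx":0.001,"dy":0,"dz":0.07,"wx":0,"wy":0,"wz":0},{"dx":0.001,"dy":0,"dz":0.11,"wx":0,"wy":0,"wz":0},{"dx":0.001,"dy":0,"dz":0.15,"wx":0,"wy":0,"wz":0},{"dx":0.001,"dy":0,"dz":0.18,"wx":0,"wy":0,"wz":0},{"dx":0.001,"dy":0,"dz":0.205,"wx":0,"wy":0,"wz":0},{"dx":0.001,"dy":0,"dz":0.218,"wx":0,"wy":0,"wz":0},{"dx":0.001,"dy":0,"dz":0.218,"wx":0,"wy":0,"wz":0},{"dx":0.001,"dy":0,"dz":0.218,"wx":0,"wy":0,"wz":0}]}}

```text
time_s: 3.3
tcp_pos: [0.5603, -0.2276, 0.0829]
ee_rot: [[0.23, -0.973, 0.002], [-0.973, -0.23, -0.001], [0.001, -0.002, -1.0]]
wrist_force: [0.7, 0.1, 1.4]
gripper_width: 0.999
```

```bash
python3 -c "
from h import *
go(.559,-.2275,.072,-166.8)
t=cams.capture('top');s=cams.capture('scene')
f=lambda im,x,y,w,h,k:cv2.resize(im[y:y+h,x:x+w,::-1],None,fx=k,fy=k,interpolation=2)
cv2.imwrite('pics/a1.png',np.hstack([f(t,345,150,80,80,5),f(s,200,195,80,80,5)]))"
```

```text
t 3.3 tcp [ 0.5603 -0.2276  0.0829] jawang -166.7 F [0.65 0.15 1.36] M [ 0.01 -0.09  0.01] g 0.999
d [-0.0004  0.0012  0.0109] w [-0.11 -0.07  0.1 ]
```

View pics/a1.png

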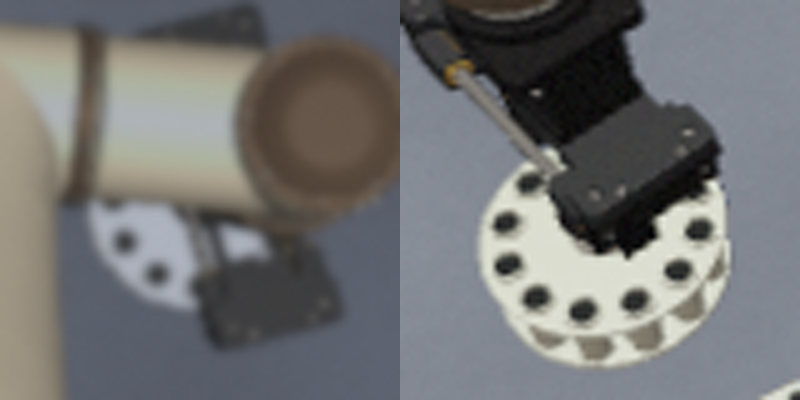

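The gripper sits around the knob (left crop mostly hidden by the wrist, right crop showing the fingers around the black knob near (615,240)). I'll descend to just above the skirt and close.

Call:
{"name": "drive_tool", "arguments": {"deltas": [{"dx":0,"dy":0.001,"dz":0.004,"wx":0,"wy":0,"wz":0},{"dx":0,"dy":0.001,"dz":0.007,"wx":0,"wy":0,"wz":0},{"dx":0,"dy":0.001,"dz":0.009,"wx":0,"wy":0,"wz":0},{"dx":0,"dy":0.001,"dz":0.009,"wx":0,"wy":0,"wz":0},{"dx":0,"dy":0.001,"dz":0.009,"wx":0,"wy":0,"wz":0}]}}

```text
time_s: 3.9
tcp_pos: [0.5583, -0.2283, 0.0725]
ee_rot: [[0.229, -0.974, -0.0], [-0.974, -0.229, -0.0], [0.0, 0.0, -1.0]]
wrist_force: [-0.2, 0.8, 0.9]
gripper_width: 1.0
```

Call:
{"name": "drive_tool", "arguments": {"deltas": [{"dx":0,"dy":0,"dz":0,"wx":0,"wy":0,"wz":0},{"dx":0,"dy":0,"dz":0,"wx":0,"wy":0,"wz":0},{"dx":0,"dy":0,"dz":0,"wx":0,"wy":0,"wz":0},{"dx":0,"dy":0,"dz":0,"wx":0,"wy":0,"wz":0},{"dx":0,"dy":0,"dz":0,"wx":0,"wy":0,"wz":0},{"dx":0,"dy":0,"dz":0,"wx":0,"wy":0,"wz":0},{"dx":0,"dy":0,"dz":0,"wx":0,"wy":0,"wz":0},{"dx":0,"dy":0,"dz":0,"wx":0,"wy":0,"wz":0}], "gripper": 0}}

```text
time_s: 4.7
tcp_pos: [0.5583, -0.2282, 0.0725]
ee_rot: [[0.229, -0.974, -0.0], [-0.974, -0.229, 0.0], [-0.0, 0.0, -1.0]]
wrist_force: [-0.4, 0.5, -0.8]
gripper_width: 0.355
```

```bash
python3 -c "
from h import *
go(.559,-.2275,.072,-166.8)"
```

```text
t 4.7 tcp [ 0.5583 -0.2282  0.0725] jawang -166.78 F [-0.38  0.48 -0.81] M [ 0.06 -0.01  0.03] g 0.355
d [-0.0005 -0.0008  0.0005] w [0.   0.   0.02]
```

Call:
{"name": "drive_tool", "arguments": {"deltas": [{"dx":0,"dy":0,"dz":0,"wx":0,"wy":0,"wz":0},{"dx":0,"dy":0,"dz":0,"wx":0,"wy":0,"wz":0},{"dx":0,"dy":0,"dz":0,"wx":0,"wy":0,"wz":0},{"dx":0,"dy":0,"dz":0,"wx":0,"wy":0,"wz":0},{"dx":0,"dy":0,"dz":0,"wx":0,"wy":0,"wz":0},{"dx":0,"dy":0,"dz":0,"wx":0,"wy":0,"wz":0}]}}

```text
time_s: 5.3
tcp_pos: [0.5589, -0.2282, 0.0727]
ee_rot: [[0.229, -0.973, 0.001], [-0.973, -0.229, -0.0], [0.0, -0.001, -1.0]]
wrist_force: [2.1, 0.1, -0.2]
gripper_width: 0.136
```

```bash
python3 -c "
from h import *
go(.559,-.2275,.072,-166.8)"
```

```text
t 5.3 tcp [ 0.5589 -0.2282  0.0727] jawang -166.77 F [ 2.09  0.1  -0.25] M [ 0.25 -0.71  0.03] g 0.136
d [-0.0007 -0.0002  0.0007] w [-0.07 -0.03  0.03]
```

The opening is 11.8 mm, which matches the wing thickness. Lifting.

Call:
{"name": "drive_tool", "arguments": {"deltas": [{"dx":0,"dy":0,"dz":-0.003,"wx":0,"wy":0,"wz":0},{"dx":0,"dy":0,"dz":-0.01,"wx":0,"wy":0,"wz":0},{"dx":0,"dy":0,"dz":-0.022,"wx":0,"wy":0,"wz":0},{"dx":0,"dy":0,"dz":-0.04,"wx":0,"wy":0,"wz":0},{"dx":0,"dy":0,"dz":-0.06,"wx":0,"wy":0,"wz":0},{"dx":0,"dy":0,"dz":-0.08,"wx":0,"wy":0,"wz":0},{"dx":0,"dy":0,"dz":-0.1,"wx":0,"wy":0,"wz":0},{"dx":0,"dy":0,"dz":-0.12,"wx":0,"wy":0,"wz":0},{"dx":0,"dy":0,"dz":-0.135,"wx":0,"wy":0,"wz":0},{"dx":0,"dy":0,"dz":-0.147,"wx":0,"wy":0,"wz":0},{"dx":0,"dy":0,"dz":-0.15,"wx":0,"wy":0,"wz":0},{"dx":0,"dy":0,"dz":-0.15,"wx":0,"wy":0,"wz":0},{"dx":0,"dy":0,"dz":-0.15,"wx":0,"wy":0,"wz":0}]}}

```text
time_s: 6.6
tcp_pos: [0.5577, -0.228, 0.2216]
ee_rot: [[0.228, -0.974, -0.002], [-0.974, -0.228, 0.001], [-0.001, 0.002, -1.0]]
wrist_force: [0.6, -0.3, -2.5]
gripper_width: 0.131
```

```bash
python3 -c "
from h import *
go(.552,.1348,.2225,-192)
t=cams.capture('top');s=cams.capture('scene')
f=lambda im,x,y,w,h,k:cv2.resize(im[y:y+h,x:x+w,::-1],None,fx=k,fy=k,interpolation=2)
cv2.imwrite('pics/a2.png',np.hstack([f(t,335,140,100,100,4),f(s,180,150,100,100,4)]))"
```

```text
t 6.6 tcp [ 0.5577 -0.228   0.2216] jawang -166.8 F [ 0.61 -0.31 -2.54] M [ 0.05 -0.01  0.01] g 0.131
d [-0.3545 -0.0773 -0.0006] w [ 0.11  0.04 25.2 ]
```

View pics/a2.png

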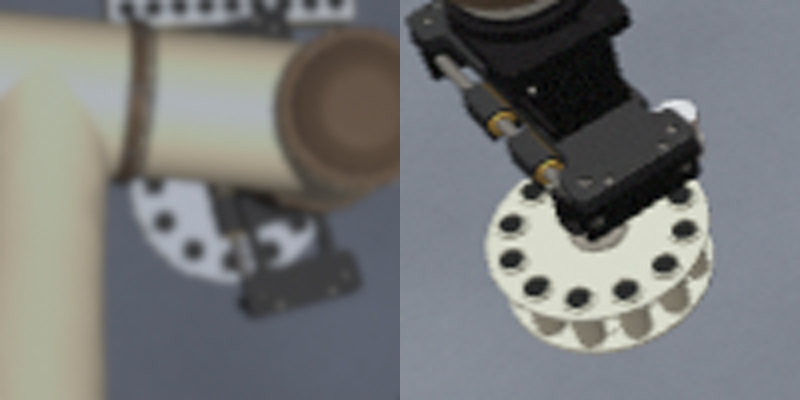

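Held level: the scene crop shows the full sleeve ring parallel to the bench, and the wrist force reads about -2.5 N. Carrying it over to the hub.

Call:
{"name": "drive_tool", "arguments": {"deltas": [{"dx":-0.005,"dy":-0.001,"dz":0,"wx":0,"wy":0,"wz":0.5},{"dx":-0.017,"dy":-0.004,"dz":0,"wx":0,"wy":0,"wz":1.5},{"dx":-0.035,"dy":-0.008,"dz":0,"wx":0,"wy":0,"wz":3},{"dx":-0.06,"dy":-0.013,"dz":0,"wx":0,"wy":0,"wz":5},{"dx":-0.09,"dy":-0.02,"dz":0,"wx":0,"wy":0,"wz":7},{"dx":-0.12,"dy":-0.026,"dz":0,"wx":0,"wy":0,"wz":9},{"dx":-0.15,"dy":-0.033,"dz":0,"wx":0,"wy":0,"wz":11},{"dx":-0.18,"dy":-0.039,"dz":0,"wx":0,"wy":0,"wz":13},{"dx":-0.21,"dy":-0.046,"dz":0,"wx":0,"wy":0,"wz":15},{"dx":-0.24,"dy":-0.052,"dz":0,"wx":0,"wy":0,"wz":17},{"dx":-0.27,"dy":-0.059,"dz":0,"wx":0,"wy":0,"wz":19},{"dx":-0.298,"dy":-0.065,"dz":0,"wx":0,"wy":0,"wz":21},{"dx":-0.322,"dy":-0.07,"dz":0,"wx":0,"wy":0,"wz":23},{"dx":-0.338,"dy":-0.074,"dz":0,"wx":0,"wy":0,"wz":24},{"dx":-0.349,"dy":-0.076,"dz":0,"wx":0,"wy":0,"wz":25},{"dx":-0.354,"dy":-0.077,"dz":0,"wx":0,"wy":0,"wz":25.2},{"dx":-0.354,"dy":-0.077,"dz":0,"wx":0,"wy":0,"wz":25.2},{"dx":-0.354,"dy":-0.077,"dz":0,"wx":0,"wy":0,"wz":25.2},{"dx":-0.354,"dy":-0.077,"dz":0,"wx":0,"wy":0,"wz":25.2}]}}

```text
time_s: 8.6
tcp_pos: [0.5523, 0.1334, 0.2225]
ee_rot: [[-0.208, -0.978, -0.0], [-0.978, 0.208, -0.0], [0.0, 0.0, -1.0]]
wrist_force: [0.7, 0.9, -3.4]
gripper_width: 0.139
```

```bash
python3 -c "
from h import *
go(.552,.1348,.2225,-192)
s=cams.capture('scene');t=cams.capture('top')
f=lambda im,x,y,w,h,k:cv2.resize(im[y:y+h,x:x+w,::-1],None,fx=k,fy=k,interpolation=2)
cv2.imwrite('pics/a3.png',f(s,295,110,80,60,10));cv2.imwrite('pics/a3t.png',f(t,220,140,80,80,7))
cv2.imwrite('pics/a3s.png',s[:,:,::-1])"
```

```text
t 8.6 tcp [0.5523 0.1334 0.2225] jawang 167.98 F [ 0.68  0.94 -3.35] M [ 0.1  -0.08  0.02] g 0.139
d [-0.0013  0.0006  0.    ] w [ 0.01 -0.01 -0.02]
```

View pics/a3.png

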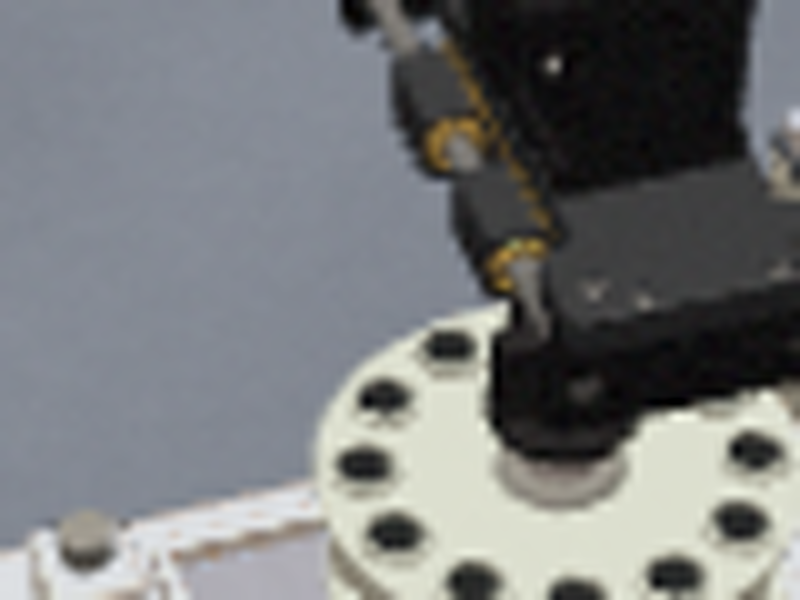

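View pics/a3t.png

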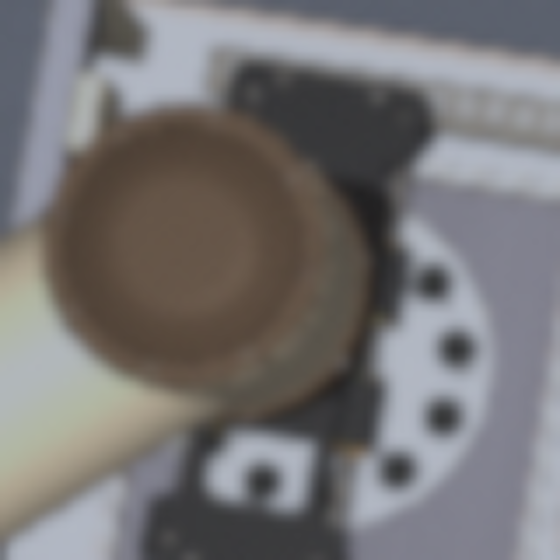

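Run:
```python
from h import *
from scipy.optimize import least_squares
S=uncrop([(449,346),(384,396),(363,463),(395,532),(472,582),(577,596),(676,576),(741,522),(755,452)],295,110,10)
T=uncrop([(432,283),(458,350),(444,416),(399,470),(263,481)],220,140,7)
for n,L in(("scene",S),("top",T)):
    P=plane(n,L,.197)
    a=np.degrees(np.arctan2(P[:,1]-.1345,P[:,0]-.552))
    k=np.round((a-3)/30)
    def f(v,z=None):
        th=np.radians(v[2]+30*k); zz=v[3] if len(v)>3 else .197
        return (proj(n,np.c_[v[0]+.055*np.cos(th),v[1]+.055*np.sin(th),0*th+zz])-L).ravel()
    for x0 in([.552,.1345,3],[.552,.1345,3,.197]):
        s=least_squares(f,x0); print(n,s.x.round(4),"rms",np.sqrt((s.fun**2).mean()).round(3))
```

```text
scene [0.5529 0.1333 3.0505] rms 0.088
scene [0.5534 0.133  3.047  0.1975] rms 0.087
top [0.5509 0.1329 3.0053] rms 0.136
top [0.5512 0.1332 3.0052 0.1931] rms 0.133
```

Both cameras agree on the correction: +0.1 mm in x, +1.7 mm in y, and the angle is right (carousel -12.0°, pins -12.0°). Shifting and descending to about 5 mm above the boss.

Call:
{"name": "drive_tool", "arguments": {"deltas": [{"dx":-0.0017,"dy":0.0003,"dz":0.004,"wx":0,"wy":0,"wz":0},{"dx":-0.0017,"dy":0.0003,"dz":0.012,"wx":0,"wy":0,"wz":0},{"dx":-0.0017,"dy":0.0003,"dz":0.022,"wx":0,"wy":0,"wz":0},{"dx":-0.0017,"dy":0.0003,"dz":0.032,"wx":0,"wy":0,"wz":0},{"dx":-0.0017,"dy":0.0003,"dz":0.039,"wx":0,"wy":0,"wz":0},{"dx":-0.0017,"dy":0.0003,"dz":0.042,"wx":0,"wy":0,"wz":0},{"dx":-0.0017,"dy":0.0003,"dz":0.042,"wx":0,"wy":0,"wz":0},{"dx":-0.0017,"dy":0.0003,"dz":0.042,"wx":0,"wy":0,"wz":0},{"dx":-0.0017,"dy":0.0003,"dz":0.042,"wx":0,"wy":0,"wz":0}]}}

```text
time_s: 9.6
tcp_pos: [0.5528, 0.1359, 0.1811]
ee_rot: [[-0.208, -0.978, 0.001], [-0.978, 0.208, 0.0], [-0.001, -0.001, -1.0]]
wrist_force: [0.7, 0.1, -3.1]
gripper_width: 0.135
```

```bash
python3 -c "
from h import *
go(.5524,.1351,.16,-192)
s=cams.capture('scene')
go(.5524,.1351,.16,-192)
f=lambda im,x,y,w,h,k:cv2.resize(im[y:y+h,x:x+w,::-1],None,fx=k,fy=k,interpolation=2)
cv2.imwrite('pics/a4.png',f(s,300,135,80,60,10))"
```

```text
t 9.6 tcp [0.5528 0.1359 0.1811] jawang 168.02 F [ 0.66  0.15 -3.09] M [ 0.04 -0.03 -0.01] g 0.135
d [0.0009 0.0002 0.0211] w [-0.06  0.04  0.02]
t 9.65 tcp [0.5527 0.1359 0.1811] jawang 168.02 F [ 0.54  0.16 -3.27] M [ 0.1  -0.04  0.  ] g 0.134
d [0.0008 0.0002 0.0211] w [-0.05  0.04  0.02]
```

View pics/a4.png

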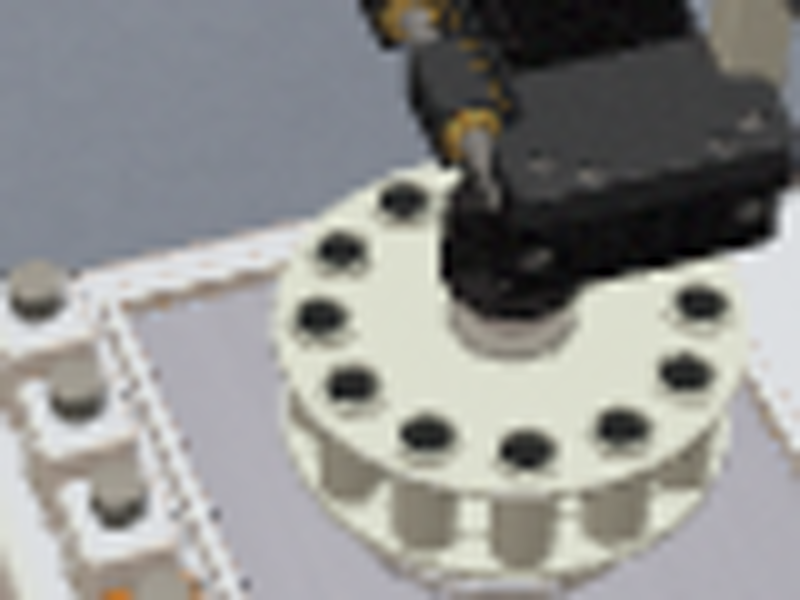

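```bash
cat >> h.py <<'E'
def ring(n,L,z):
    from scipy.optimize import least_squares
    P=plane(n,L,z);a=np.degrees(np.arctan2(P[:,1]-.1345,P[:,0]-.552));k=np.round((a-3)/30)
    def f(v):
        th=np.radians(v[2]+30*k);return (proj(n,np.c_[v[0]+.055*np.cos(th),v[1]+.055*np.sin(th),0*th+z])-L).ravel()
    s=least_squares(f,[.552,.1345,3]);print(n,s.x.round(4),"rms",np.sqrt((s.fun**2).mean()).round(3))
E
python3 - <<'E'
from h import *
ring("scene",uncrop([(404,201),(341,250),(320,316),(353,384),(428,434),(527,450),(622,427),(686,373),(702,303)],300,135,10),.1556)
E
```

```text
scene [0.5534 0.1358 3.1883] rms 0.076
```

Call:
{"name": "drive_tool", "arguments": {"deltas": [{"dx":0.0009,"dy":0,"dz":0,"wx":0,"wy":0,"wz":0},{"dx":0.0009,"dy":0,"dz":0.002,"wx":0,"wy":0,"wz":0},{"dx":0.0009,"dy":0,"dz":0.004,"wx":0,"wy":0,"wz":0},{"dx":0.0009,"dy":0,"dz":0.006,"wx":0,"wy":0,"wz":0},{"dx":0.0009,"dy":0,"dz":0.008,"wx":0,"wy":0,"wz":0},{"dx":0.0009,"dy":0,"dz":0.01,"wx":0,"wy":0,"wz":0},{"dx":0.0009,"dy":0,"dz":0.01,"wx":0,"wy":0,"wz":0}]}}

```text
time_s: 10.35
tcp_pos: [0.552, 0.1348, 0.1701]
ee_rot: [[-0.208, -0.978, -0.001], [-0.978, 0.208, -0.0], [0.001, 0.001, -1.0]]
wrist_force: [-0.1, 0.1, -3.7]
gripper_width: 0.135
```

```bash
python3 -c "
from h import *
go(.5524,.1351,.16,-192)"
```

```text
t 10.35 tcp [0.552  0.1348 0.1701] jawang 168.01 F [-0.14  0.12 -3.74] M [ 0.04 -0.06 -0.05] g 0.135
d [-0.0004 -0.0003  0.0101] w [ 0.04 -0.03  0.01]
```

Call:
{"name": "drive_tool", "arguments": {"deltas": [{"dx":0,"dy":0,"dz":0.001,"wx":0,"wy":0,"wz":0},{"dx":0,"dy":0,"dz":0.002,"wx":0,"wy":0,"wz":0},{"dx":0,"dy":0,"dz":0.003,"wx":0,"wy":0,"wz":0},{"dx":0,"dy":0,"dz":0.004,"wx":0,"wy":0,"wz":0},{"dx":0,"dy":0,"dz":0.005,"wx":0,"wy":0,"wz":0},{"dx":0,"dy":0,"dz":0.005,"wx":0,"wy":0,"wz":0},{"dx":0,"dy":0,"dz":0.005,"wx":0,"wy":0,"wz":0}]}}

```text
time_s: 11.05
tcp_pos: [0.5522, 0.1349, 0.1655]
ee_rot: [[-0.208, -0.978, -0.0], [-0.978, 0.208, -0.0], [0.0, 0.0, -1.0]]
wrist_force: [1.1, -0.3, -3.2]
gripper_width: 0.137
```

```bash
python3 -c "
from h import *
go(.5524,.1351,.16,-192)"
```

```text
t 11.05 tcp [0.5522 0.1349 0.1655] jawang 168.02 F [ 1.12 -0.3  -3.18] M [ 0.07 -0.05 -0.04] g 0.137
d [-0.0003 -0.0001  0.0055] w [ 0.   -0.    0.02]
```

Call:
{"name": "drive_tool", "arguments": {"deltas": [{"dx":0,"dy":0,"dz":0.001,"wx":0,"wy":0,"wz":0},{"dx":0,"dy":0,"dz":0.002,"wx":0,"wy":0,"wz":0},{"dx":0,"dy":0,"dz":0.003,"wx":0,"wy":0,"wz":0},{"dx":0,"dy":0,"dz":0.004,"wx":0,"wy":0,"wz":0},{"dx":0,"dy":0,"dz":0.004,"wx":0,"wy":0,"wz":0},{"dx":0,"dy":0,"dz":0.004,"wx":0,"wy":0,"wz":0}]}}

```text
time_s: 11.65
tcp_pos: [0.5522, 0.1349, 0.1615]
ee_rot: [[-0.208, -0.978, -0.0], [-0.978, 0.208, -0.0], [0.0, 0.0, -1.0]]
wrist_force: [0.6, -0.4, -2.8]
gripper_width: 0.132
```

Call:
{"name": "drive_tool", "arguments": {"deltas": [{"dx":0,"dy":0,"dz":0.001,"wx":0,"wy":0,"wz":0},{"dx":0,"dy":0,"dz":0.002,"wx":0,"wy":0,"wz":0},{"dx":0,"dy":0,"dz":0.002,"wx":0,"wy":0,"wz":0},{"dx":0,"dy":0,"dz":0.002,"wx":0,"wy":0,"wz":0}]}}

```text
time_s: 12.05
tcp_pos: [0.5522, 0.1349, 0.1595]
ee_rot: [[-0.208, -0.978, -0.0], [-0.978, 0.208, -0.0], [0.0, 0.0, -1.0]]
wrist_force: [-0.4, 0.7, -3.8]
gripper_width: 0.138
```

Call:
{"name": "drive_tool", "arguments": {"deltas": [{"dx":0,"dy":0,"dz":0.001,"wx":0,"wy":0,"wz":0},{"dx":0,"dy":0,"dz":0.001,"wx":0,"wy":0,"wz":0},{"dx":0,"dy":0,"dz":0.001,"wx":0,"wy":0,"wz":0}]}}

```text
time_s: 12.35
tcp_pos: [0.5524, 0.1349, 0.1587]
ee_rot: [[-0.208, -0.978, 0.0], [-0.978, 0.208, 0.0], [-0.0, -0.0, -1.0]]
wrist_force: [0.8, -0.1, -2.6]
gripper_width: 0.133
```

```bash
python3 -c "
from h import *
go(.5524,.1351,.16,-192)"
```

```text
t 12.35 tcp [0.5524 0.1349 0.1587] jawang 168.02 F [ 0.79 -0.11 -2.59] M [ 0.12 -0.17 -0.01] g 0.133
d [-0.0002  0.     -0.0013] w [-0.02  0.01  0.02]
```

Nearly home, with the force still only the carousel's weight. Continuing in 1 mm steps until contact.

Call:
{"name": "drive_tool", "arguments": {"deltas": [{"dx":0,"dy":0,"dz":0.001,"wx":0,"wy":0,"wz":0},{"dx":0,"dy":0,"dz":0.001,"wx":0,"wy":0,"wz":0},{"dx":0,"dy":0,"dz":0.001,"wx":0,"wy":0,"wz":0}]}}

```text
time_s: 12.65
tcp_pos: [0.5526, 0.1349, 0.1585]
ee_rot: [[-0.207, -0.978, 0.001], [-0.978, 0.207, 0.0], [-0.0, -0.001, -1.0]]
wrist_force: [-2.5, 0.3, 3.9]
gripper_width: 0.131
```

Call:
{"name": "drive_tool", "arguments": {"deltas": [{"dx":0,"dy":0,"dz":0.001,"wx":0,"wy":0,"wz":0},{"dx":0,"dy":0,"dz":0.001,"wx":0,"wy":0,"wz":0},{"dx":0,"dy":0,"dz":0.001,"wx":0,"wy":0,"wz":0}]}}

```text
time_s: 12.95
tcp_pos: [0.5526, 0.1349, 0.1574]
ee_rot: [[-0.207, -0.978, 0.001], [-0.978, 0.207, 0.0], [-0.0, -0.001, -1.0]]
wrist_force: [-1.3, 0.7, 4.1]
gripper_width: 0.136
```

```bash
python3 -c "
from h import *
go(.5524,.1351,.16,-192)
s=cams.capture('scene')
f=lambda im,x,y,w,h,k:cv2.resize(im[y:y+h,x:x+w,::-1],None,fx=k,fy=k,interpolation=2)
cv2.imwrite('pics/a5.png',f(s,300,145,80,60,10))"
```

```text
t 12.95 tcp [0.5526 0.1349 0.1574] jawang 168.03 F [-1.31  0.66  4.07] M [0.07 0.65 0.03] g 0.136
d [-0.0001  0.0002 -0.0026] w [-0.07  0.03  0.03]
```

View pics/a5.png

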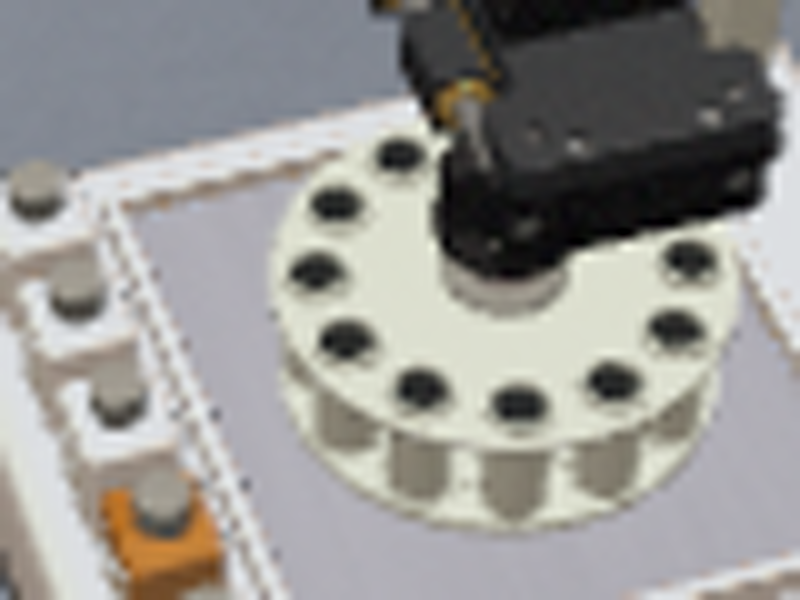

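Contact came at TCP z = 0.1587, which is exactly the home height (0.086 + 0.0727), and the image shows the carousel low and level on the flange. Now I'll press in small steps, watching for the floor.

Call:
{"name": "drive_tool", "arguments": {"deltas": [{"dx":0,"dy":0,"dz":0.001,"wx":0,"wy":0,"wz":0},{"dx":0,"dy":0,"dz":0.002,"wx":0,"wy":0,"wz":0},{"dx":0,"dy":0,"dz":0.002,"wx":0,"wy":0,"wz":0},{"dx":0,"dy":0,"dz":0.002,"wx":0,"wy":0,"wz":0}]}}

```text
time_s: 13.4
tcp_pos: [0.5526, 0.1349, 0.1553]
ee_rot: [[-0.207, -0.978, 0.001], [-0.978, 0.207, 0.0], [-0.0, -0.001, -1.0]]
wrist_force: [-0.6, -0.2, 5.9]
gripper_width: 0.137
```

Call:
{"name": "drive_tool", "arguments": {"deltas": [{"dx":0,"dy":0,"dz":0.001,"wx":0,"wy":0,"wz":0},{"dx":0,"dy":0,"dz":0.001,"wx":0,"wy":0,"wz":0},{"dx":0,"dy":0,"dz":0.001,"wx":0,"wy":0,"wz":0}]}}

```text
time_s: 13.7
tcp_pos: [0.5526, 0.135, 0.1544]
ee_rot: [[-0.207, -0.978, 0.001], [-0.978, 0.207, 0.0], [-0.0, -0.001, -1.0]]
wrist_force: [-3.1, 0.1, 5.9]
gripper_width: 0.135
```

```bash
python3 -c "
from h import *
go(.5524,.1351,.1547,-192)
ring('scene',uncrop([(401,156),(337,205),(316,271),(347,341),(422,388),(520,404),(614,382),(676,329),(690,260)],300,145,10),.133)"
```

```text
t 13.7 tcp [0.5526 0.135  0.1544] jawang 168.04 F [-3.06  0.12  5.92] M [ 0.13  0.69 -0.04] g 0.135
d [-0.0001  0.0002 -0.0003] w [-0.07  0.03  0.04]
scene [0.5533 0.1349 3.0456] rms 0.077
```

The ring fit confirms it is home: (0.5533, 0.1349) against the hub's (0.5532, 0.1349). Pressed about 4.3 mm so far, force following the spring.

Call:
{"name": "drive_tool", "arguments": {"deltas": [{"dx":0,"dy":0,"dz":0.001,"wx":0,"wy":0,"wz":0},{"dx":0,"dy":0,"dz":0.001,"wx":0,"wy":0,"wz":0},{"dx":0,"dy":0,"dz":0.001,"wx":0,"wy":0,"wz":0}]}}

```text
time_s: 14.0
tcp_pos: [0.5526, 0.135, 0.1535]
ee_rot: [[-0.207, -0.978, 0.001], [-0.978, 0.207, 0.0], [-0.0, -0.001, -1.0]]
wrist_force: [-1.9, 0.4, 6.0]
gripper_width: 0.135
```

Call:
{"name": "drive_tool", "arguments": {"deltas": [{"dx":0,"dy":0,"dz":0.001,"wx":0,"wy":0,"wz":0},{"dx":0,"dy":0,"dz":0.001,"wx":0,"wy":0,"wz":0},{"dx":0,"dy":0,"dz":0.001,"wx":0,"wy":0,"wz":0}]}}

```text
time_s: 14.3
tcp_pos: [0.5526, 0.135, 0.1526]
ee_rot: [[-0.207, -0.978, 0.001], [-0.978, 0.207, 0.0], [-0.0, -0.001, -1.0]]
wrist_force: [-2.1, -0.2, 7.1]
gripper_width: 0.137
```

Call:
{"name": "drive_tool", "arguments": {"deltas": [{"dx":0,"dy":0,"dz":0.001,"wx":0,"wy":0,"wz":0},{"dx":0,"dy":0,"dz":0.001,"wx":0,"wy":0,"wz":0},{"dx":0,"dy":0,"dz":0.001,"wx":0,"wy":0,"wz":0}]}}

```text
time_s: 14.6
tcp_pos: [0.5527, 0.135, 0.1522]
ee_rot: [[-0.207, -0.978, 0.002], [-0.978, 0.207, 0.0], [-0.0, -0.002, -1.0]]
wrist_force: [-2.8, 0.1, 9.8]
gripper_width: 0.139
```

Call:
{"name": "drive_tool", "arguments": {"deltas": [{"dx":0,"dy":0,"dz":0.001,"wx":0,"wy":0,"wz":0},{"dx":0,"dy":0,"dz":0.001,"wx":0,"wy":0,"wz":0},{"dx":0,"dy":0,"dz":0.001,"wx":0,"wy":0,"wz":0}]}}

```text
time_s: 14.9
tcp_pos: [0.5527, 0.1349, 0.1522]
ee_rot: [[-0.207, -0.978, 0.002], [-0.978, 0.207, 0.0], [-0.001, -0.002, -1.0]]
wrist_force: [-5.3, -0.2, 12.8]
gripper_width: 0.138
```

The floor is at TCP 0.1522 (6.5 mm pressed): force jumped from 7 to 12.8 N with no further motion. I'll back off about 0.6 mm and turn clockwise.

Call:
{"name": "drive_tool", "arguments": {"deltas": [{"dx":0,"dy":0,"dz":-0.0017,"wx":0,"wy":0,"wz":0},{"dx":0,"dy":0,"dz":-0.0017,"wx":0,"wy":0,"wz":0},{"dx":0,"dy":0,"dz":-0.0017,"wx":0,"wy":0,"wz":5},{"dx":0,"dy":0,"dz":-0.0017,"wx":0,"wy":0,"wz":10},{"dx":0,"dy":0,"dz":-0.0017,"wx":0,"wy":0,"wz":15},{"dx":0,"dy":0,"dz":-0.0017,"wx":0,"wy":0,"wz":15},{"dx":0,"dy":0,"dz":-0.0017,"wx":0,"wy":0,"wz":15}]}}

```text
time_s: 15.6
tcp_pos: [0.5524, 0.1351, 0.1523]
ee_rot: [[-0.453, -0.891, 0.001], [-0.891, 0.453, 0.0], [-0.001, -0.001, -1.0]]
wrist_force: [-3.1, 0.2, 6.9]
gripper_width: 0.141
```

```bash
python3 -c "
from h import *
go(.5524,.1351,.1525,-282)"
```

```text
t 15.6 tcp [0.5524 0.1351 0.1523] jawang 153.03 F [-3.1   0.24  6.92] M [ 0.24  0.97 -0.08] g 0.141
d [-0.      0.     -0.0002] w [-1.000e-02  6.000e-02  7.503e+01]
```

Call:
{"name": "drive_tool", "arguments": {"deltas": [{"dx":0,"dy":0,"dz":0,"wx":0,"wy":0,"wz":5},{"dx":0,"dy":0,"dz":0,"wx":0,"wy":0,"wz":10},{"dx":0,"dy":0,"dz":0,"wx":0,"wy":0,"wz":15},{"dx":0,"dy":0,"dz":0,"wx":0,"wy":0,"wz":15},{"dx":0,"dy":0,"dz":0,"wx":0,"wy":0,"wz":15}]}}

```text
time_s: 16.1
tcp_pos: [0.5523, 0.1352, 0.1523]
ee_rot: [[-0.669, -0.743, 0.001], [-0.743, 0.669, 0.001], [-0.001, -0.0, -1.0]]
wrist_force: [-3.7, 1.1, 6.9]
gripper_width: 0.138
```

```bash
python3 -c "
from h import *
go(.5524,.1351,.1525,-282)"
```

```text
t 16.1 tcp [0.5523 0.1352 0.1523] jawang 138.03 F [-3.73  1.11  6.88] M [ 0.42  1.07 -0.05] g 0.138
d [-0.     -0.0001 -0.0002] w [2.000e-02 5.000e-02 6.003e+01]
```

Turning freely past the slot (0.05 N m, which matches the knob's friction). Completing the quarter turn.

Call:
{"name": "drive_tool", "arguments": {"deltas": [{"dx":0,"dy":0,"dz":0,"wx":0,"wy":0,"wz":5},{"dx":0,"dy":0,"dz":0,"wx":0,"wy":0,"wz":10},{"dx":0,"dy":0,"dz":0,"wx":0,"wy":0,"wz":15},{"dx":0,"dy":0,"dz":0,"wx":0,"wy":0,"wz":20},{"dx":0,"dy":0,"dz":0,"wx":0,"wy":0,"wz":25},{"dx":0,"dy":0,"dz":0,"wx":0,"wy":0,"wz":30},{"dx":0,"dy":0,"dz":0,"wx":0,"wy":0,"wz":35},{"dx":0,"dy":0,"dz":0,"wx":0,"wy":0,"wz":40},{"dx":0,"dy":0,"dz":0,"wx":0,"wy":0,"wz":45},{"dx":0,"dy":0,"dz":0,"wx":0,"wy":0,"wz":50},{"dx":0,"dy":0,"dz":0,"wx":0,"wy":0,"wz":54},{"dx":0,"dy":0,"dz":0,"wx":0,"wy":0,"wz":57},{"dx":0,"dy":0,"dz":0,"wx":0,"wy":0,"wz":60},{"dx":0,"dy":0,"dz":0,"wx":0,"wy":0,"wz":60},{"dx":0,"dy":0,"dz":0,"wx":0,"wy":0,"wz":60}]}}

```text
time_s: 17.6
tcp_pos: [0.5522, 0.136, 0.1523]
ee_rot: [[-0.978, 0.207, 0.001], [0.207, 0.978, 0.002], [-0.0, 0.002, -1.0]]
wrist_force: [-4.8, 3.5, 7.6]
gripper_width: 0.136
```

```bash
python3 -c "
from h import *
go(.5524,.1351,.1525,-282)
s=cams.capture('scene')
f=lambda im,x,y,w,h,k:cv2.resize(im[y:y+h,x:x+w,::-1],None,fx=k,fy=k,interpolation=2)
cv2.imwrite('pics/a6.png',f(s,300,145,80,60,10))"
```

```text
t 17.6 tcp [0.5522 0.136  0.1523] jawang 78.02 F [-4.77  3.53  7.64] M [ 1.16  1.36 -0.01] g 0.136
d [-0.0004 -0.0008 -0.0002] w [0.12 0.03 0.02]
```

View pics/a6.png

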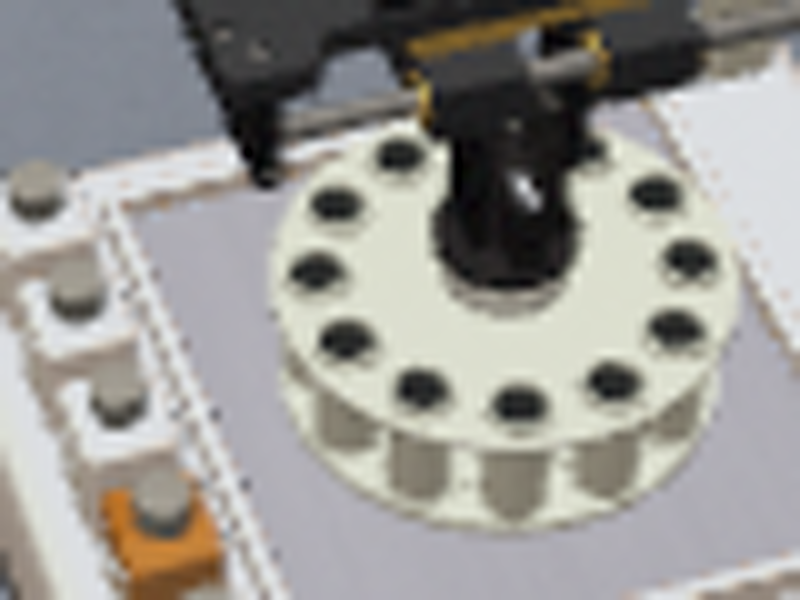

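The carousel hasn't moved and the knob has turned with the gripper to 90°. Now easing up so the bar rises into the notch.

Call:
{"name": "drive_tool", "arguments": {"deltas": [{"dx":0,"dy":0,"dz":-0.0005,"wx":0,"wy":0,"wz":0},{"dx":0,"dy":0,"dz":-0.001,"wx":0,"wy":0,"wz":0},{"dx":0,"dy":0,"dz":-0.0015,"wx":0,"wy":0,"wz":0},{"dx":0,"dy":0,"dz":-0.0015,"wx":0,"wy":0,"wz":0}]}}

```text
time_s: 18.05
tcp_pos: [0.5521, 0.136, 0.1535]
ee_rot: [[-0.978, 0.208, 0.001], [0.208, 0.978, 0.002], [-0.0, 0.002, -1.0]]
wrist_force: [-4.5, 4.1, 7.1]
gripper_width: 0.136
```

Call:
{"name": "drive_tool", "arguments": {"deltas": [{"dx":0,"dy":0,"dz":-0.0005,"wx":0,"wy":0,"wz":0},{"dx":0,"dy":0,"dz":-0.001,"wx":0,"wy":0,"wz":0},{"dx":0,"dy":0,"dz":-0.001,"wx":0,"wy":0,"wz":0}]}}

```text
time_s: 18.35
tcp_pos: [0.5521, 0.136, 0.1544]
ee_rot: [[-0.978, 0.208, 0.001], [0.208, 0.978, 0.002], [-0.0, 0.002, -1.0]]
wrist_force: [-4.5, 3.1, 6.4]
gripper_width: 0.135
```

Call:
{"name": "drive_tool", "arguments": {"deltas": [{"dx":0,"dy":0,"dz":-0.0005,"wx":0,"wy":0,"wz":0},{"dx":0,"dy":0,"dz":-0.001,"wx":0,"wy":0,"wz":0},{"dx":0,"dy":0,"dz":-0.001,"wx":0,"wy":0,"wz":0}]}}

```text
time_s: 18.65
tcp_pos: [0.5521, 0.136, 0.1552]
ee_rot: [[-0.978, 0.208, 0.001], [0.208, 0.978, 0.002], [-0.0, 0.002, -1.0]]
wrist_force: [-4.3, 3.5, 5.6]
gripper_width: 0.135
```

Call:
{"name": "drive_tool", "arguments": {"deltas": [{"dx":0,"dy":0,"dz":-0.0005,"wx":0,"wy":0,"wz":0},{"dx":0,"dy":0,"dz":-0.0007,"wx":0,"wy":0,"wz":0},{"dx":0,"dy":0,"dz":-0.0007,"wx":0,"wy":0,"wz":0}]}}

```text
time_s: 18.95
tcp_pos: [0.5521, 0.1359, 0.1558]
ee_rot: [[-0.978, 0.208, 0.0], [0.208, 0.978, 0.002], [-0.0, 0.002, -1.0]]
wrist_force: [-3.6, 3.8, 5.4]
gripper_width: 0.136
```

Call:
{"name": "drive_tool", "arguments": {"deltas": [{"dx":0,"dy":0,"dz":-0.0005,"wx":0,"wy":0,"wz":0},{"dx":0,"dy":0,"dz":-0.0005,"wx":0,"wy":0,"wz":0},{"dx":0,"dy":0,"dz":-0.0005,"wx":0,"wy":0,"wz":0}]}}

```text
time_s: 19.25
tcp_pos: [0.5521, 0.1359, 0.1558]
ee_rot: [[-0.978, 0.208, 0.0], [0.208, 0.978, 0.002], [0.0, 0.002, -1.0]]
wrist_force: [-3.6, 3.8, 3.1]
gripper_width: 0.135
```

Upward motion stopped at 0.1558 (about 2.9 mm pressed) while the force fell, so the catch is holding. Releasing.

Call:
{"name": "drive_tool", "arguments": {"deltas": [{"dx":0,"dy":0,"dz":-0.0005,"wx":0,"wy":0,"wz":0},{"dx":0,"dy":0,"dz":-0.0005,"wx":0,"wy":0,"wz":0},{"dx":0,"dy":0,"dz":-0.0005,"wx":0,"wy":0,"wz":0},{"dx":0,"dy":0,"dz":-0.0005,"wx":0,"wy":0,"wz":0},{"dx":0,"dy":0,"dz":-0.0005,"wx":0,"wy":0,"wz":0},{"dx":0,"dy":0,"dz":-0.0005,"wx":0,"wy":0,"wz":0},{"dx":0,"dy":0,"dz":-0.0005,"wx":0,"wy":0,"wz":0},{"dx":0,"dy":0,"dz":-0.0005,"wx":0,"wy":0,"wz":0},{"dx":0,"dy":0,"dz":-0.0005,"wx":0,"wy":0,"wz":0},{"dx":0,"dy":0,"dz":-0.0005,"wx":0,"wy":0,"wz":0}], "gripper": 0.6}}

```text
time_s: 20.25
tcp_pos: [0.5522, 0.1349, 0.1565]
ee_rot: [[-0.978, 0.208, 0.0], [0.208, 0.978, 0.0], [-0.0, 0.0, -1.0]]
wrist_force: [0.2, -0.1, -0.2]
gripper_width: 0.599
```

Call:
{"name": "drive_tool", "arguments": {"deltas": [{"dx":0,"dy":0,"dz":-0.01,"wx":0,"wy":0,"wz":0},{"dx":0,"dy":0,"dz":-0.03,"wx":0,"wy":0,"wz":0},{"dx":0,"dy":0,"dz":-0.06,"wx":0,"wy":0,"wz":0},{"dx":0,"dy":0,"dz":-0.1,"wx":0,"wy":0,"wz":0},{"dx":0,"dy":0,"dz":-0.13,"wx":0,"wy":0,"wz":0},{"dx":0,"dy":0,"dz":-0.15,"wx":0,"wy":0,"wz":0},{"dx":0,"dy":0,"dz":-0.15,"wx":0,"wy":0,"wz":0}]}}

```text
time_s: 20.95
tcp_pos: [0.5537, 0.1352, 0.3111]
ee_rot: [[-0.978, 0.207, 0.008], [0.207, 0.978, 0.003], [-0.007, 0.005, -1.0]]
wrist_force: [-0.8, 0.0, 0.2]
gripper_width: 0.602
```

```bash
python3 -c "
from h import *
go(.5524,-.15,.30,-282)
s=cams.capture('scene')
f=lambda im,x,y,w,h,k:cv2.resize(im[y:y+h,x:x+w,::-1],None,fx=k,fy=k,interpolation=2)
cv2.imwrite('pics/a7.png',f(s,300,145,80,60,10))"
```

```text
t 20.95 tcp [0.5537 0.1352 0.3111] jawang 78.04 F [-0.76  0.04  0.19] M [ 0.06 -0.14  0.03] g 0.602
d [-0.0578 -0.2794  0.0102] w [0.27 0.41 0.03]
```

View pics/a7.png

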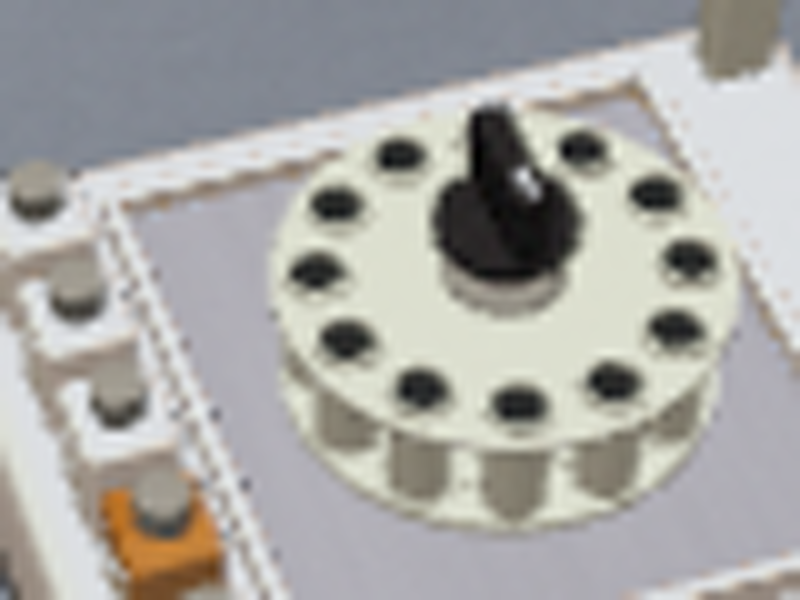

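```bash
python3 -c "
from h import *
P=plane('scene',uncrop([(490,110),(527,190)],300,145,10),.179);print(P,np.degrees(np.arctan2(*(P[1]-P[0])[1::-1])))
b=proj('scene',[[.5533+s*.021*np.cos(a)+t*.006*np.sin(a),.1349+s*.021*np.sin(a)-t*.006*np.cos(a),z] for z in(.182,.179) for a in[np.radians(-12)] for s in(-1,1) for t in(-1,1)])
print(((b-[300,145]+.5)*10-.5).round(0))"
```

```text
[[0.53541134 0.13867032 0.179     ]
 [0.56822978 0.13073705 0.179     ]] -13.58952466891196
[[507.  92.]
 [468. 100.]
 [558. 190.]
 [517. 200.]
 [507.  99.]
 [467. 108.]
 [557. 198.]
 [517. 207.]]
```

The wing lies at about -13° (about 90° of turn) and its top corners fit a height of about 0.179, so it is still held down after release. Handing in.

```bash
python3 -c "
from station import ticket
print(ticket.finish_job())"
```

```text
the job is handed in; nothing more can be done
None
```

The carousel is back on the drive hub and its knob is locked. I handed the job in at about 21 s; no verdict is reported.

- **Seating:** I carried the carousel by its wing, turned it to the pins at about -12° and lowered it. It touched down at exactly the home height. The camera fit of the sleeves put it about 0.1 mm from the hub axis, and it looked the same after release.
- **Locking:** The knob met the floor at about 6.5 mm of press. I backed off slightly and turned it 90° clockwise; it turned freely. It rose and was held at about 2.9 mm down.
- **Forces:** The most I read on the wrist was about 14 N, against the 25 N limit. There was a sideways load of about 6 N during the turn.
- **After release:** The last image shows the wing at about -12 to -14°, which is a quarter turn, and still down at the held height. The carousel is upright and nothing is touching it. I did not re-measure the other items on the bench, but no readings suggested contact with any of them.

The two cameras differed by 2–3 mm in absolute position, so I aligned the carousel by its offset from the hub in each picture.

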